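Leak-check a housing seam with a sniffer probe

ROBOT

A 6-joint arm with a two-finger parallel gripper is mounted at the origin on the work surface. World frame = base frame: x ahead of the robot, y to its left, z up, the work surface at z = 0. Lengths are in m, angles in rad, forces in N, time in s.
With the tool pointing down it reaches from about 0.35 to 0.975 m from the base axis. Payload 7.1 kg.
Tool frame: the origin (TCP) lies midway between the tips of the shut fingers; the grasp point (between the pads) lies 19 mm behind it; z points along the fingers, x is the direction in which the jaws open and shut, and the axes are right-handed (so a half turn about z gives the same grasp; the last joint's range is limited). The gripper opens to 88 mm and grips with 3 to 60 N. Pads are 20 mm wide; open, the fingers measure 115 mm over their backs; the gripper's body (75 mm by 178 mm) begins 61 mm behind the grasp point.
Start: joints at [-1.349, 0.423, 1.63, -0, 1.089, -0.019], TCP at [0.149, -0.607, 0.223] pointing down, gripper open.
Joint ranges: [-3, 3], [-0.9, 2.11], [0.09, 2.58], [-1.31, 4.45], [0.11, 2.69], [-2.54, 2.54]. Speed limits (rad/s): [2.39, 2.39, 3.01, 3.14, 3.14, 3.14].

INTERFACE

Orientations are given as a unit quaternion [x, y, z, w].
In Python, from plant import r gives the robot as it stands.
- The arm moves only by the tool arm_command, never from a script. Its argument "motion" is a list of rows, each an object of numbers: "dx", "dy", "dz": the shift along the tool's x, y, z in m; "yaw": the turn about the tool's z in rad. A call has 1 to 12 rows; each row is the pose to reach, as a shift and turn from the pose measured when the call began, along the tool's axes at that moment; what a row does not reach only later rows make up. A row lasts 1/10 s, in which the tool goes at most 50 mm and 8.59 degrees, less where a joint would pass 70% of its speed; a pose out of reach is approached as far as the arm can. A call with a gripper value outside its range is refused whole. "fingers" is the finger opening in m, from 0 to 0.0878, set as the call begins (left out, the last holds). The fingers move at their own pace and stop on an object; "newtons" is the grip in N (left out, the last holds). Time passes only in rows, so rows that repeat a pose let the fingers close. It gives the time, the measured TCP pose, the force and the opening at its end, in the units of the state.
- r.get_obs(): the state, without advancing time (a new reading comes with each control period).
- r.camera(name): name is "scene" or "top" or "wrist"; returns a dict with "pixels" (480x640x3 uint8, red, green, blue), "fx", "fy", "cx", "cy" (pixels), "camera_from_world" (4x4, takes a point from world to camera coordinates). Camera axes: x right, y up, looking along -z (the intrinsics and any distortion apply to the point x, -y, -z); pixel columns grow to the right and rows downward; lengths in m; the calibration is good to about 2 mm. A picture is of the moment at which its call begins. There is no depth.
- r.close_job(): hands the job in, once; it reports no verdict.
The state is a dict: "time": time; "joint_pos": joint angles; "joint_vel": joint speeds; "tau": joint torques, N m; "ee_pos": TCP position; "tcp_rot": TCP orientation; "contact_force": force on the tool from outside, world axes, zero at the start; "wrist_torque": the same for the moment, N m; "gripper_width": finger opening in m.
Only numpy, scipy, OpenCV 4.12 (cv2) and the standard library are available. Lean on these libraries where they do the work, as an engineer would, in place of code of your own. Each camera call takes 0.05 s, during which the arm holds its last target. There are 200 camera calls.

TASK

Leak-check the longer of the two beige housings: lift the leak probe out of its stand and, holding it upright, draw its tip slowly (about 3 cm a second) along the whole seam on top of the housing, from the end with the brass fitting to the other end, keeping the tip within about a centimetre of the seam without pressing hard or shoving the housing. Then set the probe gently back in its stand, upright and seated on its collar, and let go.

Things in the scene. Friction and masses are not known exactly. Their poses are not given: they have to be found in the camera images.
- probe: Cordless leak probe, a stylus 150 mm long standing upright, tip down, in the stand; 0.09 to 0.18 kg, round about its long axis. Origin at the very tip (its lowest point), z up along the probe. Steel shaft 14 mm in diameter, narrowing to 8 mm over the lowest 35 mm, with a 5 mm tip; grey round collar 56 mm in diameter from 75 to 81 mm above the tip; black round handle 26 mm in diameter from 81 to 150 mm above the tip: grip it from above, about 118 mm above the tip.
- housing: The longer beige housing, a heavy (about 0.9 kg) loose box 180 mm long (x), 82 mm wide (y), 50 mm high, lying on the bench. Origin at the centre of its underside, z up, any yaw. The seam is the straight dark line on its flat top, 50 mm above the origin, a 6 mm wide slot 3 mm deep at y = 0 between the two half-shells, running the full length from x = -90 mm (start: the end with the brass fitting, which sticks out 25 mm at half height) to x = +90 mm (far end).
- stand: Fixed aluminium probe stand, 90 x 90 mm and 95 mm high, yaw within 30 degrees. Origin at the centre of its underside, z up. Its top plate, 8 mm thick, has one square through-hole 30 x 30 mm at its centre; the probe's shaft hangs in it with about 8 mm to spare all round and its collar rests on the plate, so that the seated tip is 20 mm above the stand's origin (12 mm above its base plate).
- short_housing: The shorter beige housing, 110 mm long, 82 mm wide and 50 mm high, else made like the longer one (brass fitting at -x); not to be checked, a bystander. Origin at the centre of its underside. The two housings may lie either side of the stand.
Mind the look-alikes: they are no part of the job. What is shaped like the housing but pink is not meant. What is shaped like the probe but purple is not meant.

How it is judged:
By the outcome, as a careful person would: the job done as asked, in the order asked, and still so for the second after the job is handed in, with the robot touching nothing.
It also fails if it takes over 58 s, if anything falls off the work surface, if the arm or the gripper's body presses on something with over 40 N, if the wrist force passes 120 N, or if a joint passes its speed limit or range.

## Working session

There is one attempt and no reset: what is moved stays moved. The work goes in short steps, Python scripts to look and compute and a tool call to move; the robot and the scene stay as the last step left them, time stands still between calls to the robot, and variables do not carry over. Pictures are saved under pics/ and viewed, about 8 in all and at most 12, crops included, and the job is handed in when it is done.

Besides the shell and the picture viewer there is one more tool, called after ">>>" in YAML: its name, and indented under it one key for each argument. arm_command: Moves the arm, as the interface text tells. Its arguments: {"type":"object","properties":{"motion":{"type":"array","items":{"type":"object","properties":{"dx":{"type":"number"},"dy":{"type":"number"},"dz":{"type":"number"},"yaw":{"type":"number"}}}},"fingers":{"type":"number"},"newtons":{"type":"number"}},"required":["motion"]}

```bash
mkdir -p pics; python3 - <<'E'
from plant import r
import cv2
for n in("top","scene"):
    c=r.camera(n);cv2.imwrite(f"pics/{n}0.png",c["pixels"][:,:,::-1]);print(n,c["fx"],c["fy"],c["cx"],c["cy"],c["camera_from_world"],[k for k in c])
print(r.get_obs())
E
```

```text
top 468.82232066897285 468.82232066897285 318.79401244832957 246.28736543633715 [[ 0.0129904  -0.99988877 -0.00732776 -0.01302584]
 [ 0.99459709  0.01216611  0.10309512 -0.41023674]
 [-0.10299451 -0.00862741  0.99464451 -0.87276466]
 [ 0.          0.          0.          1.        ]] ['pixels', 'fx', 'fy', 'cx', 'cy', 'camera_from_world']
scene 478.6695167136463 478.6695167136463 319.546980360349 240.47990521832216 [[ 0.729376    0.68403663 -0.01022442 -0.29978545]
 [-0.56027024  0.60584888  0.56484015  0.22153501]
 [ 0.3925658  -0.40625241  0.825137   -1.00406487]
 [ 0.          0.          0.          1.        ]] ['pixels', 'fx', 'fy', 'cx', 'cy', 'camera_from_world']
{'time': 0.1, 'joint_pos': array([-1.34901812e+00,  4.23719608e-01,  1.63059965e+00,  3.59369037e-05,
        1.08858567e+00, -1.89961292e-02]), 'joint_vel': array([-0.00115749, -0.00115924, -0.00069191, -0.00215643,  0.0009731 ,
       -0.00060586]), 'tau': array([ 1.13487893e-04, -5.45615423e+01, -2.74326074e+01,  6.44478248e-02,
        1.88447151e-02, -2.76225455e-05]), 'ee_pos': array([ 0.1489634 , -0.60648437,  0.22201288]), 'tcp_rot': array([ 7.86904682e-01, -6.17074218e-01, -4.98482368e-04, -4.26950943e-04]), 'contact_force': array([ 0.5366094 , -0.56734968,  0.8686308 ]), 'wrist_torque': array([-0.02403568, -0.01809923,  0.04819727]), 'gripper_width': 0.08780482832460294}
```

View pics/top0.png

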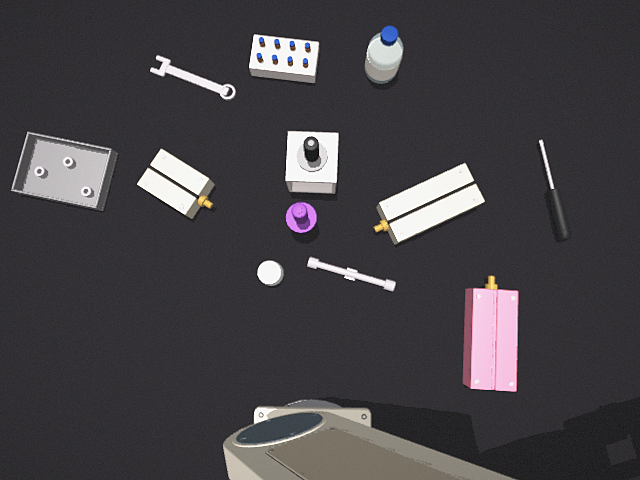

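View pics/scene0.png

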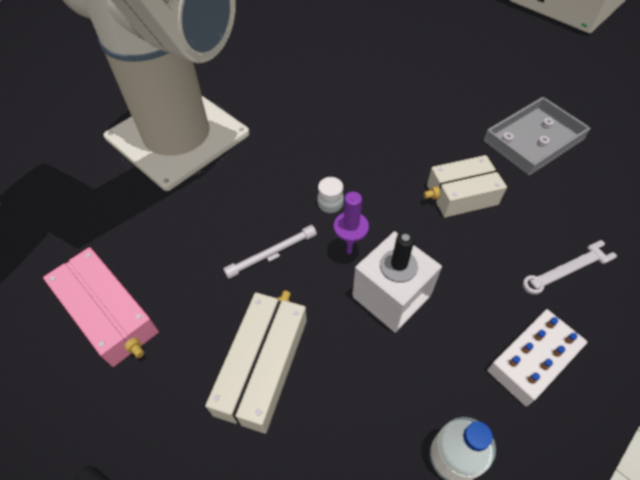

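```bash
cat > h.py <<'E'
import numpy as np,cv2
from plant import r
def ray(c,u,v,z):
    T=np.array(c["camera_from_world"]);R,t=T[:3,:3],T[:3,3]
    o=-R.T@t;d=R.T@np.array([(u-c["cx"])/c["fx"],-(v-c["cy"])/c["fy"],-1])
    return o+d*(z-o[2])/d[2]
def proj(c,p):
    q=np.array(c["camera_from_world"])@np.append(p,1)
    return c["cx"]+c["fx"]*q[0]/-q[2],c["cy"]+c["fy"]*q[1]/q[2]
E
python3 - <<'E'
from h import *
cs={n:r.camera(n) for n in("top","scene")}
box={"top":(365,155,130,95),"scene":(200,285,115,150)}
tiles=[]
for n,c in cs.items():
    x,y,w,h=box[n];im=c["pixels"][y:y+h,x:x+w].astype(int)
    g=im.sum(2)//3
    beige=((g>100)&(abs(im[...,0]-im[...,2])<60)).astype(np.uint8)
    big=cv2.morphologyEx(cv2.copyMakeBorder(beige,9,9,9,9,cv2.BORDER_CONSTANT),cv2.MORPH_CLOSE,np.ones((9,9)))[9:-9,9:-9]
    cnt=max(cv2.findContours(big,0,2)[0],key=cv2.contourArea)
    rc=cv2.minAreaRect(cnt);b=cv2.boxPoints(rc)+[x,y]
    print(n,np.round(b,1).tolist(),[np.round(ray(c,*p,.05)[:2],4).tolist() for p in b])
    tiles.append(cv2.resize(c["pixels"][y:y+h,x:x+w],None,fx=4 if n=="top" else 3.5,fy=4 if n=="top" else 3.5,interpolation=cv2.INTER_CUBIC))
    if n=="top": print(np.percentile(g[big>0],[5,25,50,75,95]))
c=cs["top"]["pixels"][120:240,270:350];a=cv2.resize(c,None,fx=4,fy=4,interpolation=cv2.INTER_CUBIC)
c=cs["scene"]["pixels"][180:330,330:450];b=cv2.resize(c,None,fx=3.2,fy=3.2,interpolation=cv2.INTER_CUBIC)
cv2.imwrite("pics/c1.png",np.hstack([a,b])[:,:,::-1])
cv2.imwrite("pics/c2.png",cv2.resize(tiles[0],None,fx=1.4,fy=1.4)[:,:,::-1])
np.savez("cal.npz",**{n+k:c[k] for n,c in cs.items() for k in c})
E
```

```text
top [[374.1, 203.7], [466.1, 160.7], [485.2, 201.6], [393.2, 244.5]] [[0.4883, -0.11], [0.5721, -0.2824], [0.4947, -0.3162], [0.4123, -0.1452]]
[ 71. 245. 246. 246. 255.]
scene [[202.2, 411.4], [247.9, 285.1], [310.6, 307.7], [264.9, 434.0]] [[0.5012, -0.3229], [0.4033, -0.1534], [0.5014, -0.1154], [0.5829, -0.2857]]
```

View pics/c1.png

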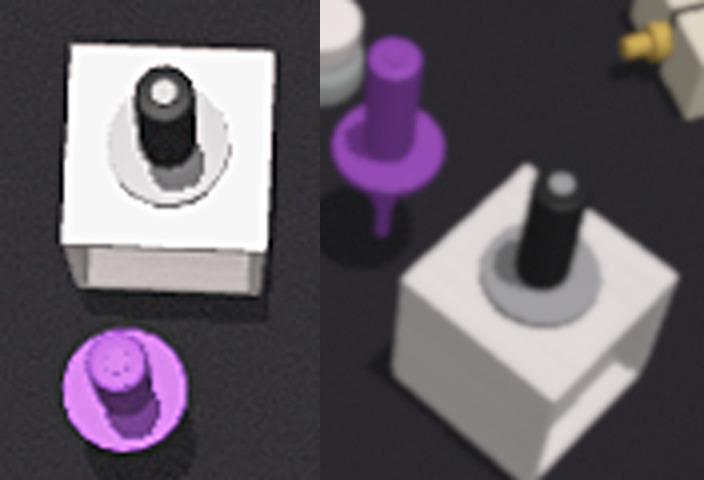

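View pics/c2.png

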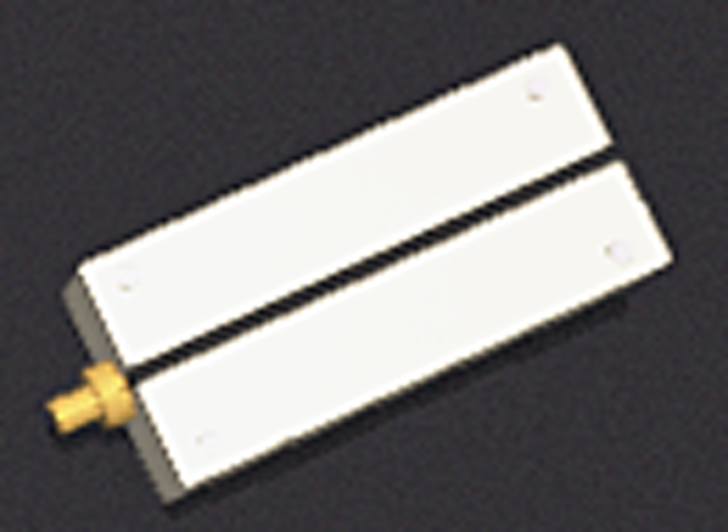

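```bash
python3 - <<'E'
from h import *
d=np.load("cal.npz")
C={n:{k:d[n+k] for k in("pixels","fx","fy","cx","cy","camera_from_world")} for n in("top","scene")}
t=C["top"];g=t["pixels"].astype(int).sum(2)//3
m=np.zeros((480,640),np.uint8);m[155:250,365:495]=g[155:250,365:495]>190
m=cv2.morphologyEx(m,cv2.MORPH_CLOSE,np.ones((7,7)))
cnt=max(cv2.findContours(m,0,2)[0],key=cv2.contourArea)
b=cv2.boxPoints(cv2.minAreaRect(cnt))
W=np.array([ray(t,*p,.05)[:2] for p in b]);print("housing",W.round(4).tolist(),W.mean(0).round(4),"sides",np.linalg.norm(W-np.roll(W,1,0),axis=1))
# seam by hand picks
for cr in((134,375),(615,153)):
    u=(np.array(cr)+.5)/5.6-.5+[365,155];print("seam",ray(t,*u,.05)[:2].round(4))
# dark seam pixels
er=cv2.erode(m,np.ones((5,5)));ys,xs=np.where((er>0)&(g<130))
P=np.array([ray(t,x,y,.05)[:2] for x,y in zip(xs,ys)]);vx,vy,x0,y0=cv2.fitLine(P.astype(np.float32),1,0,.01,.01).ravel()
print("seamfit",vx,vy,x0,y0,len(P))
# stand
m=np.zeros((480,640),np.uint8);m[120:200,275:345]=g[120:200,275:345]>205
m=cv2.morphologyEx(m,cv2.MORPH_CLOSE,np.ones((25,25)))
cnt=max(cv2.findContours(m,0,2)[0],key=cv2.contourArea);b=cv2.boxPoints(cv2.minAreaRect(cnt))
W=np.array([ray(t,*p,.095)[:2] for p in b]);print("stand",W.round(4).tolist(),W.mean(0).round(4))
for n,o,s,u,z in(("top",(270,120),4,(163,92),.17),("top",(270,120),4,(169,147),.101),("scene",(330,180),3.2,(562-320,184),.17),("scene",(330,180),3.2,(541-320,280),.101)):
    q=(np.array(u)+.5)/s-.5+o;print(n,z,ray(C[n],*q,z).round(4))
for n,o,s,u in(("top",(270,120),4,(117,362)),("scene",(330,180),3.2,(396-320,57))):
    q=(np.array(u)+.5)/s-.5+o;print("purple",n,ray(C[n],*q,.15).round(4))
E
```

```text
housing [[0.4864, -0.1089], [0.5706, -0.2822], [0.4955, -0.315], [0.4127, -0.143]] [ 0.4913 -0.2123] sides [0.08127112 0.19266407 0.08198525 0.19089562]
seam [ 0.455  -0.1367]
seam [ 0.5318 -0.297 ]
seamfit 0.43642825 -0.8997391 0.48979664 -0.20849799 256
stand [[0.5199, 0.0526], [0.6106, 0.0511], [0.6079, -0.0403], [0.5173, -0.0377]] [0.5639 0.0064]
top 0.17 [0.5641 0.0067 0.17  ]
top 0.101 [0.562  0.0058 0.101 ]
scene 0.17 [0.5657 0.0063 0.17  ]
scene 0.101 [0.5689 0.002  0.101 ]
purple top [0.4564 0.0246 0.15  ]
purple scene [0.4591 0.0244 0.15  ]
```

>>> arm_command:
  motion:
    - {"dx": -0.125,"dy": -0.137,"dz": -0.03,"yaw": -0.33}
    - {"dx": -0.25,"dy": -0.275,"dz": -0.05,"yaw": -0.66}
    - {"dx": -0.375,"dy": -0.41,"dz": -0.05,"yaw": -1.0}
    - {"dx": -0.496,"dy": -0.55,"dz": -0.05,"yaw": -1.33}
    - {"dx": -0.496,"dy": -0.55,"dz": -0.05,"yaw": -1.33}
    - {"dx": -0.496,"dy": -0.55,"dz": -0.05,"yaw": -1.33}
    - {"dx": -0.496,"dy": -0.55,"dz": -0.05,"yaw": -1.33}
    - {"dx": -0.496,"dy": -0.55,"dz": -0.05,"yaw": -1.33}
    - {"dx": -0.496,"dy": -0.55,"dz": -0.05,"yaw": -1.33}
    - {"dx": -0.496,"dy": -0.55,"dz": -0.05,"yaw": -1.33}
    - {"dx": -0.496,"dy": -0.55,"dz": -0.05,"yaw": -1.33}
    - {"dx": -0.496,"dy": -0.55,"dz": -0.05,"yaw": -1.33}
  fingers: 0.0878
  newtons: 25

```text
time: 1.4
ee_pos: [0.4854, -0.1098, 0.2653]
tcp_rot: [1.0, 0.0, 0.0, -0.0]
contact_force: [0.7, -2.0, -0.1]
gripper_width: 0.0875
```

```bash
cat >> h.py <<'E'
def st(target=None):
    from scipy.spatial.transform import Rotation as Ro
    o=r.get_obs();R=Ro.from_quat(o["tcp_rot"]).as_matrix()
    print("t",round(o["time"],2),"pos",np.round(o["ee_pos"],4),"xang",round(np.degrees(np.arctan2(R[1,0],R[0,0])),2),"z",R[:,2].round(4),"F",np.round(o["contact_force"],2),"w",round(o["gripper_width"],4),"q6",round(o["joint_pos"][5],2))
    if target is not None: print("tool delta",(R.T@(np.array(target)-o["ee_pos"])).round(4))
    return o,R
E
python3 -c "from h import *
st([.5645,.0065,.25])"
```

```text
t 1.4 pos [ 0.4854 -0.1098  0.2653] xang 0.01 z [ 1.e-04  8.e-04 -1.e+00] F [ 0.71 -1.97 -0.05] w 0.0875 q6 -0.25
tool delta [ 0.0791 -0.1163  0.0154]
```

>>> arm_command:
  motion:
    - {"dx": 0.03,"dy": -0.045,"dz": 0.005}
    - {"dx": 0.055,"dy": -0.08,"dz": 0.01}
    - {"dx": 0.079,"dy": -0.116,"dz": 0.015}
    - {"dx": 0.079,"dy": -0.116,"dz": 0.015}
    - {"dx": 0.079,"dy": -0.116,"dz": 0.015}

```text
$.motion[0]: bad value
```

```bash
python3 - <<'E'
from h import *
st()
c=r.camera("wrist");print(c["fx"],c["cx"],c["cy"],np.round(c["camera_from_world"],4).tolist())
for p in([.5645,.0065,.17],[.5645,.0065,.095]):print(proj(c,p))
cv2.imwrite("pics/w1.png",c["pixels"][:,:,::-1])
E
```

```text
t 1.4 pos [ 0.4854 -0.1098  0.2653] xang 0.01 z [ 1.e-04  8.e-04 -1.e+00] F [ 0.71 -1.97 -0.05] w 0.0875 q6 -0.25
382.3742680582478 315.4004255675823 232.87459619001947 [[1.0, 0.0011, -0.0001, -0.4835], [-0.0011, 0.9683, -0.2497, 0.1472], [-0.0001, 0.2497, 0.9683, -0.4023], [0.0, 0.0, 0.0, 1.0]]
(np.float64(446.56049308930835), np.float64(54.06031132527028))
(np.float64(415.7265137532858), np.float64(72.9245609811289))
```

View pics/w1.png

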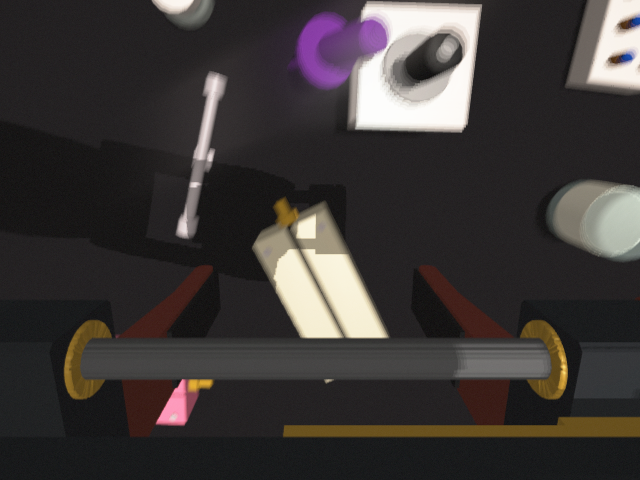

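>>> arm_command:
  motion:
    - {"dx": 0.03,"dy": -0.045,"dz": 0.005,"yaw": 0}
    - {"dx": 0.055,"dy": -0.08,"dz": 0.01,"yaw": 0}
    - {"dx": 0.079,"dy": -0.116,"dz": 0.015,"yaw": 0}
    - {"dx": 0.079,"dy": -0.116,"dz": 0.015,"yaw": 0}
    - {"dx": 0.079,"dy": -0.116,"dz": 0.015,"yaw": 0}

```text
time: 1.95
ee_pos: [0.5679, 0.0122, 0.2509]
tcp_rot: [1.0, 0.003, 0.001, -0.001]
contact_force: [0.3, -0.6, 0.2]
gripper_width: 0.0875
```

```bash
python3 - <<'E'
from h import *
st([.5645,.0065,.119])
c=r.camera("wrist")
for p in([.5645,.0065,.17],[.5645,.0065,.095],[.4543,-.1358,.05]):print(np.round(proj(c,p),1))
cv2.imwrite("pics/w2.png",c["pixels"][:,:,::-1])
E
```

```text
t 1.95 pos [0.5679 0.0122 0.2509] xang 0.3 z [ 0.0023  0.003  -1.    ] F [ 0.28 -0.6   0.21] w 0.0875 q6 -0.01
tool delta [-0.0037  0.0061  0.1319]
[312.6 250.1]
[313.1 224.4]
[208.3 345.5]
```

View pics/w2.png

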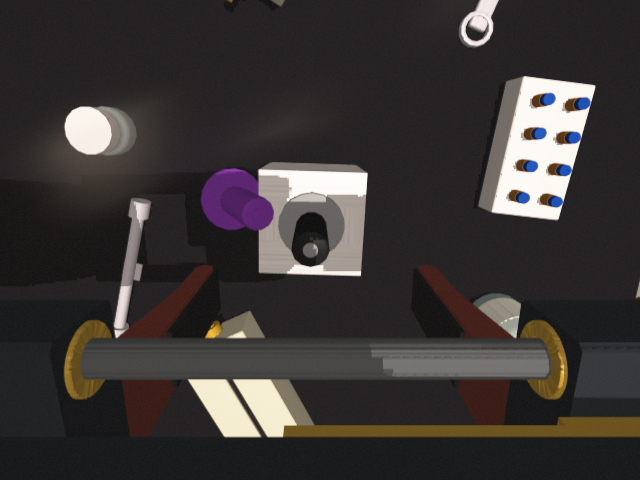

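>>> arm_command:
  motion:
    - {"dx": -0.004,"dy": 0.006,"dz": 0.02,"yaw": 0}
    - {"dx": -0.004,"dy": 0.006,"dz": 0.045,"yaw": 0}
    - {"dx": -0.004,"dy": 0.006,"dz": 0.07,"yaw": 0}
    - {"dx": -0.004,"dy": 0.006,"dz": 0.095,"yaw": 0}
    - {"dx": -0.004,"dy": 0.006,"dz": 0.115,"yaw": 0}
    - {"dx": -0.004,"dy": 0.006,"dz": 0.127,"yaw": 0}
    - {"dx": -0.004,"dy": 0.006,"dz": 0.132,"yaw": 0}
    - {"dx": -0.004,"dy": 0.006,"dz": 0.132,"yaw": 0}
    - {"dx": -0.004,"dy": 0.006,"dz": 0.132,"yaw": 0}

```text
time: 2.9
ee_pos: [0.5644, 0.0054, 0.12]
tcp_rot: [1.0, 0.002, 0.002, -0.001]
contact_force: [0.1, 0.5, 0.1]
gripper_width: 0.0882
```

```bash
python3 -c "from h import *
st([.5645,.0065,.119])"
```

```text
t 2.9 pos [0.5644 0.0054 0.12  ] xang 0.19 z [ 0.0038  0.0029 -1.    ] F [0.06 0.46 0.06] w 0.0882 q6 -0.02
tool delta [ 0.0001 -0.0011  0.001 ]
```

>>> arm_command:
  motion:
    - {"dx": 0,"dy": -0.001,"dz": 0.001,"yaw": 0}
    - {"dx": 0,"dy": -0.001,"dz": 0.001,"yaw": 0}
    - {"dx": 0,"dy": -0.001,"dz": 0.001,"yaw": 0}
    - {"dx": 0,"dy": -0.001,"dz": 0.001,"yaw": 0}
    - {"dx": 0,"dy": -0.001,"dz": 0.001,"yaw": 0}
    - {"dx": 0,"dy": -0.001,"dz": 0.001,"yaw": 0}
    - {"dx": 0,"dy": -0.001,"dz": 0.001,"yaw": 0}
    - {"dx": 0,"dy": -0.001,"dz": 0.001,"yaw": 0}
  fingers: 0.0
  newtons: 25

```text
time: 3.7
ee_pos: [0.5644, 0.0064, 0.119]
tcp_rot: [1.0, 0.002, 0.002, -0.001]
contact_force: [-0.5, -0.2, -0.2]
gripper_width: 0.0272
```

```bash
python3 -c "from h import *
st([.5645,.0065,.22])"
```

```text
t 3.7 pos [0.5644 0.0064 0.119 ] xang 0.18 z [ 0.0038  0.0029 -1.    ] F [-0.49 -0.17 -0.2 ] w 0.0272 q6 -0.02
tool delta [ 0.0005 -0.0004 -0.101 ]
```

>>> arm_command:
  motion:
    - {"dx": 0,"dy": 0,"dz": 0,"yaw": 0}
    - {"dx": 0,"dy": 0,"dz": -0.01,"yaw": 0}
    - {"dx": 0,"dy": 0,"dz": -0.025,"yaw": 0}
    - {"dx": 0,"dy": 0,"dz": -0.045,"yaw": 0}
    - {"dx": 0,"dy": 0,"dz": -0.065,"yaw": 0}
    - {"dx": 0,"dy": 0,"dz": -0.085,"yaw": 0}
    - {"dx": 0,"dy": 0,"dz": -0.1,"yaw": 0}
    - {"dx": 0,"dy": 0,"dz": -0.11,"yaw": 0}
    - {"dx": 0,"dy": 0,"dz": -0.11,"yaw": 0}
    - {"dx": 0,"dy": 0,"dz": -0.11,"yaw": 0}

```text
time: 4.7
ee_pos: [0.5636, 0.0061, 0.2287]
tcp_rot: [1.0, 0.002, 0.002, -0.001]
contact_force: [0.5, -0.9, -0.2]
gripper_width: 0.0257
```

```bash
python3 - <<'E'
from h import *
o,R=st([.452,-.131,.24]);p=o["ee_pos"]
c=r.camera("scene");t=r.camera("top")
tip=p+R@[0,0,.099]
q=proj(c,tip);print("tip",tip,q,"handle top",proj(c,tip+[0,0,.15]))
qt=proj(t,tip);print(qt,proj(t,tip+[0,0,.15]))
def crop(c,q,s,h=60):
    x,y=int(q[0]),int(q[1]);return cv2.resize(c["pixels"][y-h:y+h,x-h:x+h],(400,400),interpolation=cv2.INTER_CUBIC),(x-h,y-h)
a,oa=crop(c,(q[0],q[1]-25),1);b,ob=crop(t,qt,1);print(oa,ob)
cv2.imwrite("pics/l1.png",np.hstack([a,b])[:,:,::-1])
E
```

```text
t 4.7 pos [0.5636 0.0061 0.2287] xang 0.18 z [ 0.0033  0.0029 -1.    ] F [ 0.47 -0.93 -0.23] w 0.0257 q6 -0.02
tool delta [-0.112   0.1367 -0.012 ]
tip [0.56396035 0.00635127 0.12973928] (np.float64(400.410897468094), np.float64(252.69388569787242)) handle top (np.float64(417.13879594948503), np.float64(182.27199058307588))
(np.float64(311.1927143813687), np.float64(150.32607823177085)) (np.float64(308.66552875145305), np.float64(117.28131404831083))
(340, 167) (251, 90)
```

View pics/l1.png

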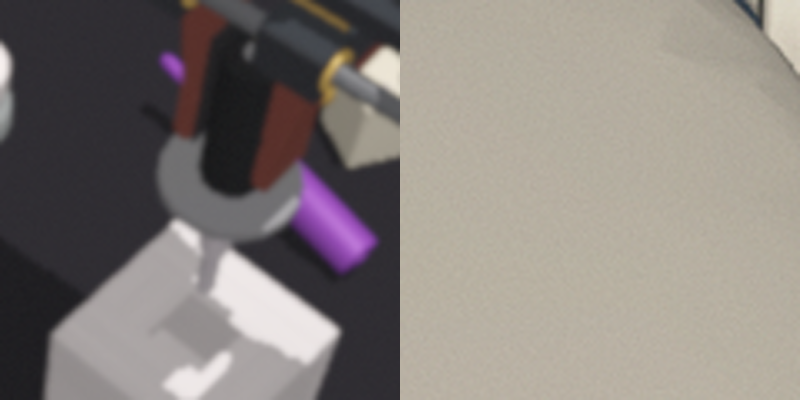

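>>> arm_command:
  motion:
    - {"dx": -0.01,"dy": 0.012,"dz": 0,"yaw": 0}
    - {"dx": -0.03,"dy": 0.035,"dz": 0,"yaw": 0}
    - {"dx": -0.055,"dy": 0.065,"dz": 0,"yaw": 0}
    - {"dx": -0.08,"dy": 0.095,"dz": 0,"yaw": 0}
    - {"dx": -0.1,"dy": 0.122,"dz": 0,"yaw": 0}
    - {"dx": -0.111,"dy": 0.138,"dz": 0.01,"yaw": 0}
    - {"dx": -0.111,"dy": 0.138,"dz": 0.025,"yaw": 0}
    - {"dx": -0.111,"dy": 0.138,"dz": 0.044,"yaw": 0}
    - {"dx": -0.111,"dy": 0.138,"dz": 0.044,"yaw": 0}
    - {"dx": -0.111,"dy": 0.138,"dz": 0.044,"yaw": 0}

```text
time: 5.8
ee_pos: [0.452, -0.1323, 0.1832]
tcp_rot: [1.0, 0.001, 0.0, -0.002]
contact_force: [0.6, -0.0, -1.8]
gripper_width: 0.026
```

```bash
python3 - <<'E'
from h import *
o,R=st([.4526,-.1322,.152]);p=o["ee_pos"]
c=r.camera("scene");tip=p+R@[0,0,.099];print("tip",tip,proj(c,tip),"start",proj(c,[.4543,-.1358,.05]),"far",proj(c,[.5325,-.298,.05]))
cv2.imwrite("pics/s2.png",cv2.resize(c["pixels"][120:450,170:610],(800,600),interpolation=cv2.INTER_CUBIC)[:,:,::-1])
E
```

```text
t 5.8 pos [ 0.452  -0.1323  0.1832] xang 0.17 z [ 3.0e-04  3.4e-03 -1.0e+00] F [ 0.57 -0.04 -1.76] w 0.026 q6 -0.32
tool delta [ 0.0006 -0.      0.0312]
tip [ 0.45205171 -0.13199587  0.08418383] (np.float64(277.89289776393514), np.float64(284.1307614561036)) start (np.float64(278.9630250265748), np.float64(297.60026232895757)) far (np.float64(231.97911529452227), np.float64(413.81212167365493))
```

View pics/s2.png

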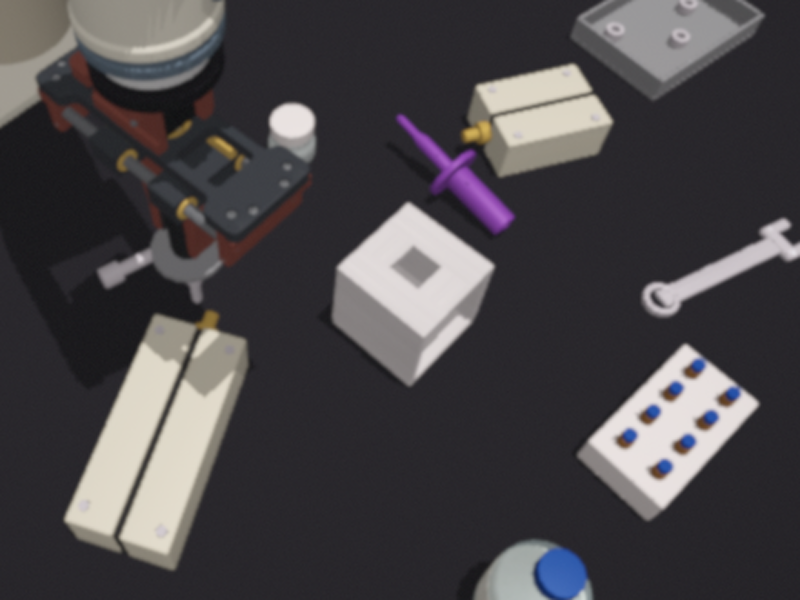

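```bash
python3 - <<'E'
from h import *
d=np.load("cal.npz")
C={n:{k:d[n+k] for k in("pixels","fx","fy","cx","cy","camera_from_world")} for n in("top","scene")}
A=np.array([.4543,-.1358]);B=np.array([.5325,-.298]);u=(B-A)/.18;nrm=np.array([-u[1],u[0]])
for n,c in C.items():
    g=cv2.cvtColor(c["pixels"],cv2.COLOR_RGB2GRAY).astype(np.float32)
    for s in(.01,.04,.09,.14,.17):
        off=np.arange(-.012,.0121,.0005);pts=[proj(c,np.append(A+u*s+nrm*k,.05)) for k in off]
        m=np.array(pts,np.float32);v=cv2.remap(g,m[:,0],m[:,1],cv2.INTER_LINEAR).ravel()
        w=np.clip(v.max()*.85-v,0,None);print(n,s,"seam offset mm",round(1000*(w*off).sum()/w.sum(),2),end="; ")
    # end profile along line offset 20 mm to each side
    for k in(-.02,.02):
        ss=np.arange(-.02,.2,.0005);m=np.array([proj(c,np.append(A+u*s+nrm*k,.05)) for s in ss],np.float32)
        v=cv2.remap(g,m[:,0],m[:,1],cv2.INTER_LINEAR).ravel();hi=ss[v>np.median(v)*.93];print("\nends",hi.min().round(4),hi.max().round(4))
E
```

```text
top 0.01 seam offset mm 0.15; top 0.04 seam offset mm 0.33; top 0.09 seam offset mm 0.08; top 0.14 seam offset mm 0.03; top 0.17 seam offset mm 0.0; 
ends 0.001 0.1785

ends 0.001 0.178
scene 0.01 seam offset mm 1.97; scene 0.04 seam offset mm 2.08; scene 0.09 seam offset mm 2.05; scene 0.14 seam offset mm 2.08; scene 0.17 seam offset mm 2.08; 
ends 0.0045 0.1795

ends 0.004 0.18
```

>>> arm_command:
  motion:
    - {"dx": 0.0015,"dy": -0.0005,"dz": 0.008,"yaw": 0}
    - {"dx": 0.0015,"dy": -0.0005,"dz": 0.016,"yaw": 0}
    - {"dx": 0.0015,"dy": -0.0005,"dz": 0.023,"yaw": 0}
    - {"dx": 0.0015,"dy": -0.0005,"dz": 0.028,"yaw": 0}
    - {"dx": 0.0015,"dy": -0.0005,"dz": 0.03,"yaw": 0}
    - {"dx": 0.0015,"dy": -0.0005,"dz": 0.03,"yaw": 0}
    - {"dx": 0.0015,"dy": -0.0005,"dz": 0.03,"yaw": 0}

```text
time: 6.55
ee_pos: [0.4544, -0.1318, 0.1538]
tcp_rot: [1.0, 0.002, 0.001, -0.001]
contact_force: [-0.2, 0.4, -1.9]
gripper_width: 0.0255
```

```bash
cat >> h.py <<'E'
def scan():
    A=np.array([.4552,-.1354]);B=np.array([.5334,-.2976]);u=(B-A)/.18
    o,R=st();tip=o["ee_pos"]+R@[0,0,.099];d=tip[:2]-A
    print("tip",tip.round(4),"along mm",round(1000*d@u,1),"off mm",round(1000*(d@[-u[1],u[0]]),1))
    s=d@u;
    for k in (.003,.036):
        g=np.append(A+u*(s+k),.054);print("to +",k,(R.T@(g-tip)).round(4))
E
python3 - <<'E'
from h import *
scan()
c=r.camera("scene");cv2.imwrite("pics/s3.png",cv2.resize(c["pixels"][230:330,220:340],(720,600),interpolation=cv2.INTER_CUBIC)[:,:,::-1])
E
```

```text
t 6.55 pos [ 0.4544 -0.1318  0.1538] xang 0.19 z [ 0.0019  0.0028 -1.    ] F [-0.15  0.43 -1.94] w 0.0255 q6 -0.32
tip [ 0.4546 -0.1315  0.0548] along mm -3.8 off mm 1.1
to + 0.003 [0.0003 0.0032 0.0008]
to + 0.036 [0.0145 0.033  0.0007]
```

View pics/s3.png

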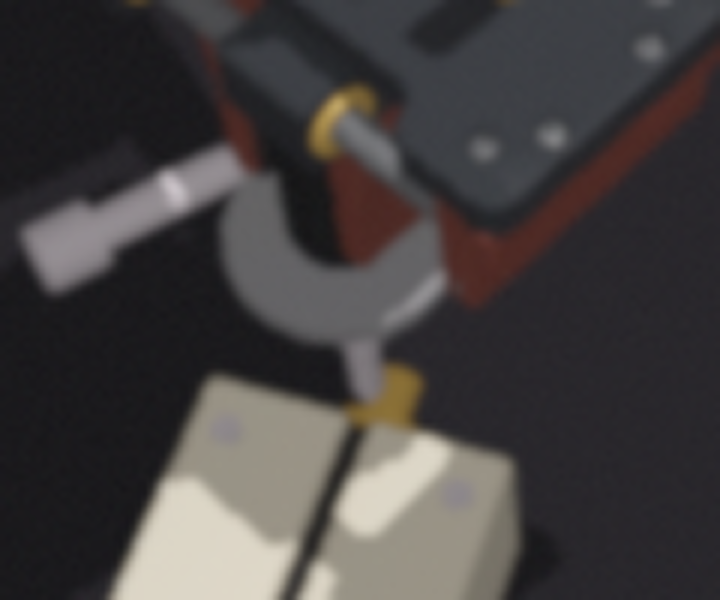

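>>> arm_command:
  motion:
    - {"dx": 0.0005,"dy": 0.0027,"dz": 0.0005,"yaw": 0}
    - {"dx": 0.0016,"dy": 0.0054,"dz": 0.0007,"yaw": 0}
    - {"dx": 0.0029,"dy": 0.0081,"dz": 0.0007,"yaw": 0}
    - {"dx": 0.0042,"dy": 0.0108,"dz": 0.0007,"yaw": 0}
    - {"dx": 0.0055,"dy": 0.0135,"dz": 0.0007,"yaw": 0}
    - {"dx": 0.0068,"dy": 0.0162,"dz": 0.0007,"yaw": 0}
    - {"dx": 0.0081,"dy": 0.0189,"dz": 0.0007,"yaw": 0}
    - {"dx": 0.0094,"dy": 0.0216,"dz": 0.0007,"yaw": 0}
    - {"dx": 0.0107,"dy": 0.0243,"dz": 0.0007,"yaw": 0}
    - {"dx": 0.012,"dy": 0.027,"dz": 0.0007,"yaw": 0}
    - {"dx": 0.0133,"dy": 0.03,"dz": 0.0007,"yaw": 0}
    - {"dx": 0.0145,"dy": 0.033,"dz": 0.0007,"yaw": 0}

```text
time: 7.8
ee_pos: [0.4691, -0.165, 0.1532]
tcp_rot: [1.0, 0.002, 0.001, -0.001]
contact_force: [0.5, -0.2, -1.6]
gripper_width: 0.0259
```

```bash
python3 -c "from h import *
scan()"
```

```text
t 7.8 pos [ 0.4691 -0.165   0.1532] xang 0.19 z [ 0.0021  0.0028 -1.    ] F [ 0.53 -0.22 -1.65] w 0.0259 q6 -0.37
tip [ 0.4694 -0.1647  0.0542] along mm 32.6 off mm 0.0
to + 0.003 [0.0013 0.0027 0.0002]
to + 0.036 [0.0155 0.0325 0.0001]
```

>>> arm_command:
  motion:
    - {"dx": 0.0013,"dy": 0.0027,"dz": 0,"yaw": 0}
    - {"dx": 0.0026,"dy": 0.0054,"dz": 0,"yaw": 0}
    - {"dx": 0.0039,"dy": 0.0081,"dz": 0,"yaw": 0}
    - {"dx": 0.0052,"dy": 0.0108,"dz": 0,"yaw": 0}
    - {"dx": 0.0065,"dy": 0.0135,"dz": 0,"yaw": 0}
    - {"dx": 0.0078,"dy": 0.0162,"dz": 0,"yaw": 0}
    - {"dx": 0.0091,"dy": 0.0189,"dz": 0,"yaw": 0}
    - {"dx": 0.0104,"dy": 0.0216,"dz": 0,"yaw": 0}
    - {"dx": 0.0117,"dy": 0.0243,"dz": 0,"yaw": 0}
    - {"dx": 0.013,"dy": 0.027,"dz": 0,"yaw": 0}
    - {"dx": 0.0143,"dy": 0.0297,"dz": 0,"yaw": 0}
    - {"dx": 0.0156,"dy": 0.0324,"dz": 0,"yaw": 0}

```text
time: 9.0
ee_pos: [0.4849, -0.1976, 0.1531]
tcp_rot: [1.0, 0.002, 0.001, -0.001]
contact_force: [0.2, 0.5, -1.8]
gripper_width: 0.026
```

```bash
python3 -c "from h import *
scan()"
```

```text
t 9.0 pos [ 0.4849 -0.1976  0.1531] xang 0.19 z [ 0.0021  0.0028 -1.    ] F [ 0.17  0.49 -1.8 ] w 0.026 q6 -0.42
tip [ 0.4851 -0.1973  0.0541] along mm 68.8 off mm 0.1
to + 0.003 [0.0012 0.0028 0.0001]
to + 0.036 [0.0155 0.0326 0.    ]
```

>>> arm_command:
  motion:
    - {"dx": 0.0013,"dy": 0.0027,"dz": 0,"yaw": 0}
    - {"dx": 0.0026,"dy": 0.0054,"dz": 0,"yaw": 0}
    - {"dx": 0.0039,"dy": 0.0081,"dz": 0,"yaw": 0}
    - {"dx": 0.0052,"dy": 0.0108,"dz": 0,"yaw": 0}
    - {"dx": 0.0065,"dy": 0.0135,"dz": 0,"yaw": 0}
    - {"dx": 0.0078,"dy": 0.0162,"dz": 0,"yaw": 0}
    - {"dx": 0.0091,"dy": 0.0189,"dz": 0,"yaw": 0}
    - {"dx": 0.0104,"dy": 0.0216,"dz": 0,"yaw": 0}
    - {"dx": 0.0117,"dy": 0.0243,"dz": 0,"yaw": 0}
    - {"dx": 0.013,"dy": 0.027,"dz": 0,"yaw": 0}
    - {"dx": 0.0143,"dy": 0.0297,"dz": 0,"yaw": 0}
    - {"dx": 0.0155,"dy": 0.0325,"dz": 0,"yaw": 0}

```text
time: 10.2
ee_pos: [0.5007, -0.2303, 0.153]
tcp_rot: [1.0, 0.002, 0.001, -0.001]
contact_force: [-0.3, 0.8, -1.5]
gripper_width: 0.0255
```

```bash
python3 -c "from h import *
scan()"
```

```text
t 10.2 pos [ 0.5007 -0.2303  0.153 ] xang 0.18 z [ 0.0022  0.0028 -1.    ] F [-0.3   0.81 -1.53] w 0.0255 q6 -0.46
tip [ 0.5009 -0.23    0.054 ] along mm 105.1 off mm 0.1
to + 0.003 [0.0013 0.0028 0.    ]
to + 0.036 [ 0.0155  0.0326 -0.    ]
```

>>> arm_command:
  motion:
    - {"dx": 0.0013,"dy": 0.0027,"dz": 0,"yaw": 0}
    - {"dx": 0.0026,"dy": 0.0054,"dz": 0,"yaw": 0}
    - {"dx": 0.0039,"dy": 0.0081,"dz": 0,"yaw": 0}
    - {"dx": 0.0052,"dy": 0.0108,"dz": 0,"yaw": 0}
    - {"dx": 0.0065,"dy": 0.0135,"dz": 0,"yaw": 0}
    - {"dx": 0.0078,"dy": 0.0162,"dz": 0,"yaw": 0}
    - {"dx": 0.0091,"dy": 0.0189,"dz": 0,"yaw": 0}
    - {"dx": 0.0104,"dy": 0.0216,"dz": 0,"yaw": 0}
    - {"dx": 0.0117,"dy": 0.0243,"dz": 0,"yaw": 0}
    - {"dx": 0.013,"dy": 0.027,"dz": 0,"yaw": 0}
    - {"dx": 0.0143,"dy": 0.0297,"dz": 0,"yaw": 0}
    - {"dx": 0.0155,"dy": 0.0325,"dz": 0,"yaw": 0}

```text
time: 11.4
ee_pos: [0.5164, -0.2629, 0.153]
tcp_rot: [1.0, 0.002, 0.001, -0.001]
contact_force: [-0.5, 1.6, -1.7]
gripper_width: 0.0259
```

```bash
python3 -c "from h import *
scan()"
```

```text
t 11.4 pos [ 0.5164 -0.2629  0.153 ] xang 0.19 z [ 0.0021  0.0028 -1.    ] F [-0.53  1.64 -1.68] w 0.0259 q6 -0.5
tip [ 0.5166 -0.2627  0.054 ] along mm 141.4 off mm 0.0
to + 0.003 [ 0.0013  0.0028 -0.    ]
to + 0.036 [ 0.0155  0.0326 -0.0001]
```

>>> arm_command:
  motion:
    - {"dx": 0.0013,"dy": 0.0027,"dz": 0,"yaw": 0}
    - {"dx": 0.0026,"dy": 0.0054,"dz": 0,"yaw": 0}
    - {"dx": 0.0039,"dy": 0.0081,"dz": 0,"yaw": 0}
    - {"dx": 0.0052,"dy": 0.0108,"dz": 0,"yaw": 0}
    - {"dx": 0.0065,"dy": 0.0135,"dz": 0,"yaw": 0}
    - {"dx": 0.0078,"dy": 0.0162,"dz": 0,"yaw": 0}
    - {"dx": 0.0091,"dy": 0.0189,"dz": 0,"yaw": 0}
    - {"dx": 0.0104,"dy": 0.0216,"dz": 0,"yaw": 0}
    - {"dx": 0.0117,"dy": 0.0243,"dz": 0,"yaw": 0}
    - {"dx": 0.013,"dy": 0.027,"dz": 0,"yaw": 0}
    - {"dx": 0.0143,"dy": 0.0297,"dz": 0,"yaw": 0}
    - {"dx": 0.0155,"dy": 0.0325,"dz": 0,"yaw": 0}

```text
time: 12.6
ee_pos: [0.5321, -0.2956, 0.1529]
tcp_rot: [1.0, 0.002, 0.001, -0.001]
contact_force: [-0.4, -0.2, -0.6]
gripper_width: 0.0257
```

>>> arm_command:
  motion:
    - {"dx": 0.0013,"dy": 0.0027,"dz": 0,"yaw": 0}
    - {"dx": 0.0026,"dy": 0.0054,"dz": 0,"yaw": 0}
    - {"dx": 0.003,"dy": 0.0065,"dz": 0,"yaw": 0}
    - {"dx": 0.003,"dy": 0.0065,"dz": -0.003,"yaw": 0}
    - {"dx": 0.003,"dy": 0.0065,"dz": -0.02,"yaw": 0}
    - {"dx": 0.003,"dy": 0.0065,"dz": -0.045,"yaw": 0}
    - {"dx": 0.003,"dy": 0.0065,"dz": -0.07,"yaw": 0}
    - {"dx": 0.003,"dy": 0.0065,"dz": -0.08,"yaw": 0}
    - {"dx": 0.003,"dy": 0.0065,"dz": -0.08,"yaw": 0}

```text
time: 13.5
ee_pos: [0.5357, -0.3027, 0.2345]
tcp_rot: [1.0, 0.002, 0.002, -0.001]
contact_force: [-0.2, 0.2, -1.8]
gripper_width: 0.0255
```

```bash
python3 -c "from h import *
scan();st([.5645,.0065,.23])"
```

```text
t 13.5 pos [ 0.5357 -0.3027  0.2345] xang 0.19 z [ 0.0049  0.0012 -1.    ] F [-0.23  0.17 -1.8 ] w 0.0255 q6 -0.54
tip [ 0.5362 -0.3026  0.1355] along mm 185.8 off mm 0.4
to + 0.003 [0.0006 0.0031 0.0815]
to + 0.036 [0.0149 0.0329 0.0816]
t 13.5 pos [ 0.5357 -0.3027  0.2345] xang 0.19 z [ 0.0049  0.0012 -1.    ] F [-0.23  0.17 -1.8 ] w 0.0255 q6 -0.54
tool delta [ 0.0298 -0.3091  0.005 ]
```

Scan complete. Return above the stand at the grasp position.

>>> arm_command:
  motion:
    - {"dx": 0.001,"dy": -0.015,"dz": 0,"yaw": 0}
    - {"dx": 0.004,"dy": -0.045,"dz": 0,"yaw": 0}
    - {"dx": 0.008,"dy": -0.085,"dz": 0,"yaw": 0}
    - {"dx": 0.012,"dy": -0.125,"dz": 0,"yaw": 0}
    - {"dx": 0.016,"dy": -0.165,"dz": 0,"yaw": 0}
    - {"dx": 0.02,"dy": -0.205,"dz": 0,"yaw": 0}
    - {"dx": 0.023,"dy": -0.24,"dz": 0,"yaw": 0}
    - {"dx": 0.026,"dy": -0.27,"dz": 0,"yaw": 0}
    - {"dx": 0.028,"dy": -0.295,"dz": 0,"yaw": 0}
    - {"dx": 0.03,"dy": -0.309,"dz": 0,"yaw": 0}
    - {"dx": 0.03,"dy": -0.309,"dz": 0,"yaw": 0}
    - {"dx": 0.03,"dy": -0.309,"dz": 0,"yaw": 0}

```text
time: 14.7
ee_pos: [0.5642, 0.0062, 0.2344]
tcp_rot: [1.0, 0.002, 0.002, -0.0]
contact_force: [-0.2, 0.1, -1.7]
gripper_width: 0.0258
```

```bash
python3 - <<'E'
from h import *
o,R=st([.5645,.0065,.119]);c=r.camera("scene");tip=o["ee_pos"]+R@[0,0,.099];q=proj(c,tip)
print("tip",tip,((q[0]-340)*400/120,(q[1]-167)*400/120))
cv2.imwrite("pics/s4.png",cv2.resize(c["pixels"][167:287,340:460],(600,600),interpolation=cv2.INTER_CUBIC)[:,:,::-1])
E
```

```text
t 14.7 pos [0.5642 0.0062 0.2344] xang 0.23 z [ 3.7e-03  9.0e-04 -1.0e+00] F [-0.19  0.15 -1.67] w 0.0258 q6 -0.02
tool delta [-0.0002 -0.0002  0.1154]
tip [0.56460582 0.00631316 0.13540907] (np.float64(204.26691730385488), np.float64(279.2674612880385))
```

View pics/s4.png

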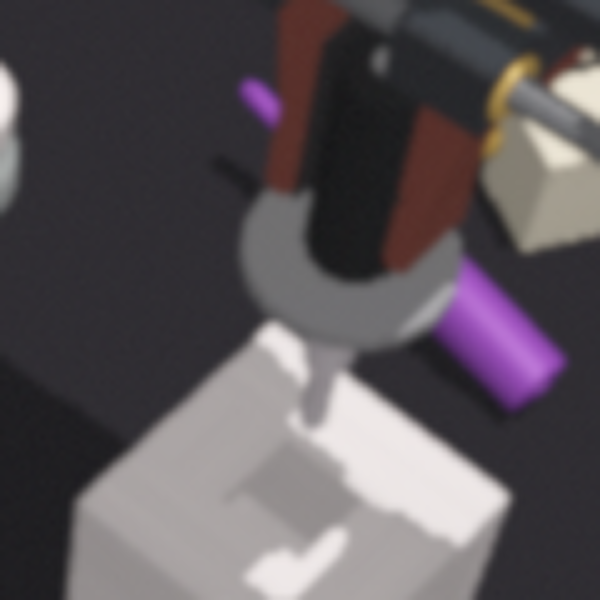

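>>> arm_command:
  motion:
    - {"dx": 0,"dy": 0,"dz": 0.01,"yaw": 0}
    - {"dx": 0,"dy": 0,"dz": 0.025,"yaw": 0}
    - {"dx": 0,"dy": 0,"dz": 0.04,"yaw": 0}
    - {"dx": 0,"dy": 0,"dz": 0.055,"yaw": 0}
    - {"dx": 0,"dy": 0,"dz": 0.07,"yaw": 0}
    - {"dx": 0,"dy": 0,"dz": 0.085,"yaw": 0}
    - {"dx": 0,"dy": 0,"dz": 0.097,"yaw": 0}
    - {"dx": 0,"dy": 0,"dz": 0.106,"yaw": 0}
    - {"dx": 0,"dy": 0,"dz": 0.111,"yaw": 0}
    - {"dx": 0,"dy": 0,"dz": 0.113,"yaw": 0}
    - {"dx": 0,"dy": 0,"dz": 0.113,"yaw": 0}

```text
time: 15.85
ee_pos: [0.5649, 0.0058, 0.1216]
tcp_rot: [1.0, 0.002, 0.002, -0.0]
contact_force: [0.6, 1.3, -1.3]
gripper_width: 0.0257
```

>>> arm_command:
  motion:
    - {"dx": 0,"dy": 0,"dz": 0.0005,"yaw": 0}
    - {"dx": 0,"dy": 0,"dz": 0.001,"yaw": 0}
    - {"dx": 0,"dy": 0,"dz": 0.0015,"yaw": 0}
    - {"dx": 0,"dy": 0,"dz": 0.002,"yaw": 0}
    - {"dx": 0,"dy": 0,"dz": 0.002,"yaw": 0}

```text
time: 16.35
ee_pos: [0.5649, 0.0058, 0.1196]
tcp_rot: [1.0, 0.002, 0.002, -0.0]
contact_force: [-0.8, 0.2, -2.0]
gripper_width: 0.0259
```

```bash
python3 -c "from h import *
st([.5645,.0065,.119])"
```

```text
t 16.35 pos [0.5649 0.0058 0.1196] xang 0.18 z [ 4.3e-03  9.0e-04 -1.0e+00] F [-0.79  0.18 -2.  ] w 0.0259 q6 -0.02
tool delta [-0.0004 -0.0007  0.0006]
```

>>> arm_command:
  motion:
    - {"dx": 0,"dy": 0,"dz": 0.0004,"yaw": 0}
    - {"dx": 0,"dy": 0,"dz": 0.0008,"yaw": 0}
    - {"dx": 0,"dy": 0,"dz": 0.0008,"yaw": 0}

```text
time: 16.65
ee_pos: [0.565, 0.0058, 0.119]
tcp_rot: [1.0, 0.002, 0.002, -0.0]
contact_force: [-0.5, 0.4, 0.8]
gripper_width: 0.0259
```

```bash
python3 -c "from h import *
st([.5645,.0065,.119])"
```

```text
t 16.65 pos [0.565  0.0058 0.119 ] xang 0.18 z [ 4.3e-03  9.0e-04 -1.0e+00] F [-0.48  0.42  0.77] w 0.0259 q6 -0.02
tool delta [-0.0005 -0.0007 -0.    ]
```

>>> arm_command:
  motion:
    - {"dx": 0,"dy": 0,"dz": 0,"yaw": 0}
    - {"dx": 0,"dy": 0,"dz": 0,"yaw": 0}
    - {"dx": 0,"dy": 0,"dz": 0,"yaw": 0}
    - {"dx": 0,"dy": 0,"dz": 0,"yaw": 0}
    - {"dx": 0,"dy": 0,"dz": 0,"yaw": 0}
    - {"dx": 0,"dy": 0,"dz": 0,"yaw": 0}
  fingers: 0.065

```text
time: 17.25
ee_pos: [0.565, 0.0058, 0.119]
tcp_rot: [1.0, 0.002, 0.002, -0.0]
contact_force: [-0.2, -0.1, 0.4]
gripper_width: 0.0649
```

>>> arm_command:
  motion:
    - {"dx": 0,"dy": 0,"dz": -0.01,"yaw": 0}
    - {"dx": 0,"dy": 0,"dz": -0.03,"yaw": 0}
    - {"dx": 0,"dy": 0,"dz": -0.055,"yaw": 0}
    - {"dx": 0,"dy": 0,"dz": -0.08,"yaw": 0}
    - {"dx": 0,"dy": 0,"dz": -0.11,"yaw": 0}
    - {"dx": 0,"dy": 0.03,"dz": -0.14,"yaw": 0}
    - {"dx": 0,"dy": 0.07,"dz": -0.14,"yaw": 0}
    - {"dx": 0,"dy": 0.11,"dz": -0.14,"yaw": 0}
    - {"dx": 0,"dy": 0.15,"dz": -0.14,"yaw": 0}
    - {"dx": 0,"dy": 0.18,"dz": -0.14,"yaw": 0}
    - {"dx": 0,"dy": 0.2,"dz": -0.14,"yaw": 0}
    - {"dx": 0,"dy": 0.2,"dz": -0.14,"yaw": 0}

```text
time: 18.45
ee_pos: [0.5649, -0.1967, 0.2595]
tcp_rot: [1.0, 0.0, 0.003, -0.0]
contact_force: [-0.8, 0.2, 0.4]
gripper_width: 0.0651
```

```bash
python3 - <<'E'
from h import *
st();c=r.camera("scene")
for p in([.5645,.0065,.17],[.5645,.0065,.101]):print(proj(c,p))
cv2.imwrite("pics/s5.png",cv2.resize(c["pixels"][120:450,170:610],(800,600),interpolation=cv2.INTER_CUBIC)[:,:,::-1])
E
```

```text
t 18.45 pos [ 0.5649 -0.1967  0.2595] xang 0.01 z [ 5.1e-03  1.0e-04 -1.0e+00] F [-0.78  0.17  0.38] w 0.0651 q6 -0.36
(np.float64(404.6580035471543), np.float64(236.6025406201471))
(np.float64(398.2341058707444), np.float64(263.5010801081673))
```

View pics/s5.png

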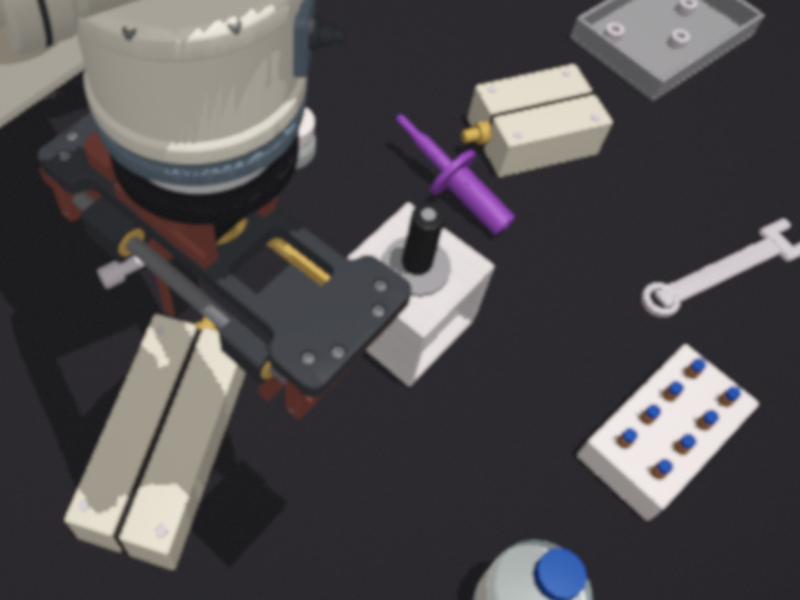

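```bash
python3 -c "
from plant import r
print(r.close_job())"
```

```text
the job is handed in; nothing more can be done
None
```

I leak-checked the longer beige housing, put the probe back in its stand and handed the job in at about 18.5 s. One bystander, the purple look-alike probe, was knocked or fell over along the way.

- **Seam pass:** I drew the tip along the whole seam, starting 4 mm before the brass-fitting end and finishing about 6 mm past the far end. It moved at 3 cm/s, about 4 mm above the top face. The tip stayed within about 1 mm of the estimated seam line. The wrist force stayed at about the probe's own weight, so it did not touch the housing.
- **Return:** I lowered the probe until the stand took its weight (force along z went from -2.0 to +0.8 N), opened the fingers and moved clear.
- **Last check:** the final picture shows the probe upright on its collar, with the handle top within 2 px of where it should be. The housing looked unmoved, and nothing had fallen off the bench.
- **Camera disagreement:** the top and scene cameras differed by 2 mm on the seam's sideways position, so I used the midpoint.
- **Purple look-alike:** it stood on its tip near the stand and was upright until about 2 s. It was already lying on the bench when I looked after lifting the probe. I measured no contact, and by my estimate the fingers cleared it by about 2 cm. I can't rule out that I disturbed it, and I left it where it lay.

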